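# Open the child-resistant button-cell jar

### The arm

A 7-joint arm with a two-finger parallel gripper is mounted at the origin on the work surface. World frame = base frame: x ahead of the robot, y to its left, z up, the work surface at z = 0. Lengths are in m, angles in rad, forces in N, time in s.
With the tool pointing down it reaches from about 0.35 to 0.9 m from the base axis. Payload 8.1 kg.
Tool frame: the origin (TCP) lies between the finger pads; the fingertips stand 17 mm ahead of it and the grasp point (between the pads) lies 2 mm behind it; z points along the fingers, y is the line along which they close (so a half turn about z gives the same grasp; the last joint's range is limited). The gripper opens to 92 mm and grips with 3 to 60 N. Pads are 19 mm wide; open, the fingers measure 130 mm over their backs; the gripper's body (75 mm by 190 mm) begins 47 mm behind the grasp point.
Start: joints at [-1.357, 0.434, 0.025, 1.573, -0.012, 1.134, -0.075], TCP at [0.195, 0.594, 0.244] pointing down, gripper open.
Joint ranges: [-2.62, 2.62], [-0.44, 2.09], [-1.27, 1.32], [0.08, 2.57], [-1.32, 4.46], [0.12, 2], [-2.74, 2.74]. Speed limits (rad/s): [2.22, 2.22, 3.01, 3.01, 3.14, 3.14, 3.14].

### API

Orientations are given as a rotation vector (axis times angle).
In Python, from cell import observe, get_image, calibration, sign_off, look_for, regions_of, landmark_of gives the robot as it stands.
- The arm moves only by the tool jog_arm, never from a script. Its argument "plan" is a list of rows, each an object with "offset": the shift along the tool's x, y, z normalised to -1 to 1, where 1 is 0.15 m, a list of three; "twist": the turn, a rotation vector about the tool's x, y, z normalised to -1 to 1, where 1 is 2 pi rad, a list of three; "fingers": the gripper command: -1 is shut, 1 is fully open, values between are in proportion. In form: [{"offset": [x, y, z], "twist": [ax, ay, az], "fingers": fingers}, ...]. A call has 1 to 20 rows; each row is the pose to reach, as a shift and turn from the pose commanded when the call began, along the tool's axes at that moment, turning the shorter way round; what a row does not reach only later rows make up. A row lasts 1/8 s, in which the tool goes at most 62.5 mm and 10.7 degrees, less where a joint would pass 70% of its speed; a pose out of reach is approached as far as the arm can. A call with a number of a shift or a turn outside -1 to 1 is refused whole. A call with a gripper value outside its range is refused whole. The fingers move at their own pace and stop on an object; "newtons" is the grip in N (left out, the last holds). Time passes only in rows, so rows that repeat a pose let the fingers close. It gives the time, the measured TCP pose, the force, the opening and the grip force at its end, in the units of the state.
- observe(): the state, without advancing time (a new reading comes with each control period).
- get_image(name): name is "side" or "top" or "wrist"; returns the picture (480x640x3 uint8, red, green, blue); there is no depth.
- calibration(name): a dict with "fov_y" (degrees; the focal length in pixels is half the picture's height over the tangent of half this angle, whatever the lens; pixels are square), "cx", "cy" (the principal point, pixels), "position" and "attitude" of the camera in the world. Camera axes: x right, y down, z forward; pixel columns grow to the right and rows downward; lengths in m; the calibration is good to about 2 mm. The wrist camera is an equidistant fisheye: a pixel r from the principal point sees the ray r / f radians off the axis. A picture is of the moment at which its call begins: read the wrist's pose just before it. calibration takes no time and is no camera call; for the wrist camera it gives the pose at the moment of the call.
- sign_off(): hands the job in; it is judged then, once.
Trained networks look in the newest picture that a camera, given by its name, has taken for a name from the list of things; names that differ only in an ending like _2 or _b are one class to them, and where a whole thing is asked for, a point or a joint stands for the part that bears it (a point fixed in the world has none). Each returns a list of dicts, best first, with "conf" (0 to 1); they miss things now and then, are a little off and sometimes report something else, mostly with a low value. They report only what shows in the picture. A call takes as long as a camera call. They do not tell look-alikes from the thing itself.
- look_for(thing, camera): "box" ([left, top, width, height] as shares, 0 to 1, of the picture: columns of its width, rows of its height, round what is visible of it).
- regions_of(thing, camera): "region" (480x640 bool, what is visible of it) and "box" ([left, top, width, height] as shares, 0 to 1, of the picture: columns of its width, rows of its height, round what is visible of it).
- landmark_of(thing, camera): "at" ([row, column] as shares, 0 to 1, of the picture: columns of its width, rows of its height: a listed point, or the origin of a listed thing).
The state is a dict: "clock": time; "joints": joint angles; "dq": joint speeds; "joint_efforts": joint torques, N m; "position": TCP position; "ee_rot": TCP orientation; "force": force on the tool from outside, world axes, zero at the start; "ft_torque": the same for the moment, N m; "width": opening from 0.0 (shut) to 1.0 (fully open); "gripper_force": force on a finger pad.
Only numpy, scipy, OpenCV 4.12 (cv2) and the standard library are available. Lean on these libraries where they do the work, as an engineer would, in place of code of your own. Each camera call takes 0.05 s, during which the arm holds its last target. There are 200 camera calls.

### The job

Open the button-cell jar: press its child-resistant cap down and, keeping it pressed, turn it counter-clockwise until it comes free, then lift it off and stand it the right way up on the cork coaster, setting it down rather than dropping it. Press only as hard as the cap needs, because the jar's neck is thin and cracks under a hard push or pull, and leave the other things on the desk where they are.

Things in the scene. Friction and masses are not known exactly. Their poses are not given: they have to be found in the camera images.
- jar: white plastic jar, 68 mm across, on a round grey foot 86 mm across and 12 mm high; fixed, upright. Origin: centre of its underside on the desk. Jar with cap is 138 mm high; the neck in the cap is 32 mm across, its rim 90 mm above the origin. The neck cracks when cap and jar bear on each other with more than 30 N, push or pull and twist added up
- cap: the cap's inner core, a ring 48 mm across; its lowest 9 mm show below the shell. Origin: centre of its lower edge, 71 mm above the jar's origin at the start; x parallel to the jar's x when closed. Lugs hook it to the neck: it is free to lift when turned 42 to 130 deg counter-clockwise from above. It has 1.5 mm of play. Whole cap: 54 mm across, 67 high, 70 g
- cap_grip (a point): point on the cap's axis, half-way up the raised grip bar on the cap's grey outer shell. Bar: 42 mm long (this point's x), 14 mm wide (y), 22 mm high, standing on the shell's flat round top (54 mm across), 11 mm below this point. The point is 127 mm above the jar's origin at the start and 56 mm above the cap's lower edge
- cap_top (a point): centre of the shell's flat top, at the foot of the bar. The shell slides and spins on the core. Unpressed it spins idly and the core stays put. A soft spring (3 N plus 1 N per mm) gives way until, after 0.5 to 5.5 mm (caps differ, not seen outside), it meets a stiff toothed clutch (16 N per mm). Held at 12 to 18 N it drives the core (after up to 20 deg of slack); pressed less, it ratchets
- coaster: round cork coaster, 100 mm across and 8 mm thick, fixed to the desk. Origin: centre of its underside
- vanity: pink miniature vanity with a mirror, 95 mm wide, 42 mm deep, 117 mm high; bystander. Origin: centre of its underside, as for all bystanders
- pewter_tray: dull metal miniature tray, 62 by 42 mm, 7 mm high; bystander
- lampshade: small glass lampshade, 52 mm across, 36 mm high; bystander
- spokeshave: steel spokeshave, 250 mm long, 30 mm high; bystander
- plain_jar: glass jar with a smooth round metal lid, 48 mm across, 62 mm high; bystander
- mini_chair: miniature wooden chair, 36 mm square, 78 mm high; bystander
- screwdriver: screwdriver, 130 mm long, lying flat; bystander
Mind the look-alikes: they are no part of the job. There is more than one size of the jar; the job needs the largest.

How it is judged:
By the outcome, as a careful person would: the job done as asked, in the order asked, and still so for the second after the job is handed in, with the robot touching nothing.
It also fails if it takes over 70 s, if anything falls off the work surface, if the arm or the gripper's body presses on something with over 40 N, if the wrist force passes 120 N, or if a joint passes its speed limit or range.

## Working session

There is one attempt and no reset: what is moved stays moved. The work goes in short steps, Python scripts to look and compute and a tool call to move; the robot and the scene stay as the last step left them, time stands still between calls to the robot, and variables do not carry over. Pictures are saved under pics/ and viewed, at most 10 in all, crops included, and the job is handed in when it is done.

Besides the shell and the picture viewer there is one more tool, called after "Call:" by a JSON object that holds its "op" and its "data". jog_arm: Moves the arm, as the interface text tells. Scaled input: -1 to 1 covers 0.15 m each way for a shift and 2 pi rad each way for a turn. Its arguments: {"type":"object","properties":{"plan":{"type":"array","items":{"type":"object","properties":{"offset":{"type":"array","items":{"type":"number","minimum":-1,"maximum":1}},"twist":{"type":"array","items":{"type":"number","minimum":-1,"maximum":1}},"fingers":{"type":"number"}}}},"newtons":{"type":"number"}},"required":["plan"]}

```bash
mkdir -p pics; cat > h.py <<'E'
import numpy as np, cv2
from cell import *
from scipy.spatial.transform import Rotation as R
def rot(c):
    a=np.array(c["attitude"],float)
    return a if a.shape==(3,3) else (R.from_rotvec(a).as_matrix() if a.size==3 else R.from_quat(a).as_matrix())
def ray(name,u,v,c=None):
    c=c or calibration(name); f=240/np.tan(np.radians(c["fov_y"])/2)
    x,y=(u-c["cx"]),(v-c["cy"])
    if name=="wrist":
        r=np.hypot(x,y);t=r/f;d=np.array([x/r*np.sin(t),y/r*np.sin(t),np.cos(t)]) if r>0 else np.array([0,0,1.])
    else: d=np.array([x/f,y/f,1])
    return np.array(c["position"]),rot(c)@(d/np.linalg.norm(d))
def onz(name,u,v,z,c=None):
    p,d=ray(name,u,v,c); return p+d*(z-p[2])/d[2]
def tri(obs):
    A=np.zeros((3,3));b=np.zeros(3)
    for p,d in obs:
        M=np.eye(3)-np.outer(d,d);A+=M;b+=M@p
    return np.linalg.solve(A,b)
def proj(name,P,c=None):
    c=c or calibration(name); f=240/np.tan(np.radians(c["fov_y"])/2)
    q=rot(c).T@(np.array(P)-c["position"])
    if name=="wrist":
        t=np.arctan2(np.hypot(q[0],q[1]),q[2]); k=f*t/np.hypot(q[0],q[1]); return c["cx"]+k*q[0],c["cy"]+k*q[1]
    return c["cx"]+f*q[0]/q[2],c["cy"]+f*q[1]/q[2]
def save(im,n): cv2.imwrite("pics/"+n,im[...,::-1])
E
python3 - <<'E'
from h import *
print(observe())
for n in("side","top","wrist"):
    print(n,calibration(n)); im=get_image(n); save(im,n+"0.png")
    for t in("jar","cap","coaster","plain_jar"):
        print(t,[(round(d["conf"],2),np.round(np.array(d["box"])*[640,480,640,480]).astype(int).tolist()) for d in look_for(t,n)])
    for t in("cap_grip","cap_top","coaster","jar"):
        print(t,[(round(d["conf"],2),np.round(np.array(d["at"])[::-1]*[640,480],1).tolist()) for d in landmark_of(t,n)])
E
```

```text
{'clock': 0.0, 'joints': array([-1.35660498,  0.43523397,  0.02497407,  1.57408815, -0.01159818,
        1.13399462, -0.07511265]), 'dq': array([-0.00134347, -0.00079585,  0.00085745, -0.00086746,  0.00129674,
       -0.00032738,  0.00083769]), 'joint_efforts': array([ 4.69624938e-04, -6.67867184e+01,  9.85097140e-01, -3.14454746e+01,
       -6.05260301e-02,  4.29713249e-02,  1.42362846e-04]), 'position': array([0.19460288, 0.59342606, 0.2429416 ]), 'ee_rot': array([-4.95648010e-01, -3.10214067e+00,  2.47497458e-03]), 'force': array([ 0.68781206, -0.36929256, -0.13763681]), 'ft_torque': array([-0.02998199, -0.01728781, -0.01216753]), 'gripper_force': 0.0, 'width': 0.9995783831878263}
side {'fov_y': 57.27379144647963, 'cx': 316.9727138452136, 'cy': 243.82518814156717, 'position': array([ 0.23949605, -0.56307746,  0.81223311]), 'attitude': array([-2.33651094,  0.63698953, -0.26477047])}
jar [(0.94, [279, 340, 32, 35]), (0.89, [344, 323, 39, 37]), (0.58, [411, 355, 34, 38])]
cap [(0.63, [352, 302, 30, 39])]
coaster [(0.96, [244, 215, 38, 32])]
plain_jar [(0.72, [415, 287, 24, 34])]
cap_
[... 401 characters left out ...]
 [(0.91, [408, 321, 30, 29]), (0.85, [481, 216, 30, 27]), (0.59, [418, 247, 41, 44])]
cap [(0.9, [431, 241, 33, 30])]
coaster [(0.76, [228, 258, 48, 52]), (0.38, [493, 308, 32, 22])]
plain_jar [(0.75, [422, 173, 29, 26])]
cap_grip [(0.83, [447.0, 252.7])]
cap_top [(0.94, [444.7, 255.8]), (0.31, [429.4, 192.3])]
coaster [(0.95, [253.1, 283.9])]
jar [(0.96, [438.3, 268.5]), (0.83, [423.9, 334.3]), (0.67, [490.0, 231.0])]
wrist {'fov_y': 65.70646984690485, 'cx': 315.9944561007275, 'cy': 243.1825073718853, 'position': array([0.12122421, 0.61680962, 0.38438953]), 'attitude': array([2.34495588, 1.6992765 , 0.24732476])}
jar []
cap []
coaster []
plain_jar []
cap_grip []
cap_top []
coaster []
jar []
```

View pics/top0.png

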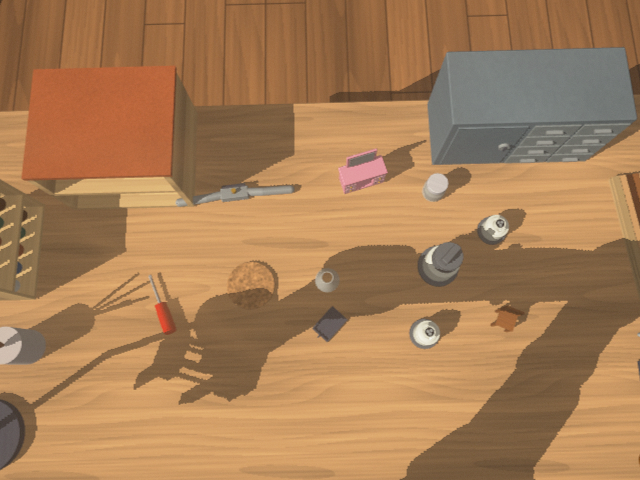

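View pics/side0.png

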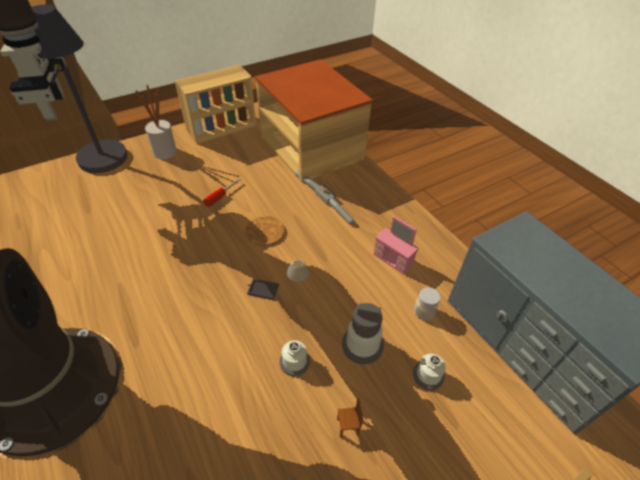

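The top view shows three similar jars: the tall grey-capped one at (440,262), and smaller ones at (494,229) and (425,333). A plain jar is at (436,187) and the coaster is at (252,285). The largest jar, with the grey bar cap, is at (440,262) in top and (365,330) in side.

```bash
python3 - <<'E'
from h import *
t=tri([ray("top",447,252.7),ray("side",371.1,310.3)]);print("grip tri",t)
t=tri([ray("top",444.7,255.8),ray("side",366.7,316.7)]);print("captop tri",t)
print("grip@.127",onz("top",447,252.7,.127),onz("side",371.1,310.3,.127))
print("jar",onz("top",438.3,268.5,0),onz("side",362.2,343.5,0))
for n in((423.9,334.3),(490,231)):print("other",onz("top",*n,0))
print("coaster",onz("top",253.1,283.9,0),onz("side",259.2,232.5,0))
for n,z in((("regions"),.008),):
  for cam in("top","side"):
    get_image(cam)
    for d in regions_of("coaster",cam)[:1]:
        v,u=np.nonzero(d["region"]); print("coaster reg",cam,u.mean(),v.mean(),onz(cam,u.mean(),v.mean(),.008))
for n,uv in(("vanity",(362,172)),("plain",(436,187)),("lamp",(326,281)),("chair",(508,320))):print(n,onz("top",*uv,.03))
a=cv2.imread("pics/top0.png")[220:310,395:485];b=cv2.imread("pics/side0.png")[290:380,320:410]
cv2.imwrite("pics/crop.png",np.hstack([cv2.resize(x,(400,400),interpolation=cv2.INTER_CUBIC) for x in(a,b)]))
print(R.from_rotvec(observe()["ee_rot"]).as_matrix().round(3), rot(calibration("wrist")).round(2))
E
```

```text
grip tri [ 0.56876514 -0.22403796  0.12100991]
captop tri [ 0.56459703 -0.22264709  0.10172222]
grip@.127 [ 0.56574052 -0.2218959   0.127     ] [ 0.56784478 -0.22738843  0.127     ]
jar [ 0.55802347 -0.22994792  0.        ] [ 5.65026378e-01 -2.22614375e-01 -1.11022302e-16]
other [ 0.42237006 -0.19026081  0.        ]
other [ 0.6362319  -0.34655962  0.        ]
coaster [0.53607492 0.16016415 0.        ] [5.19302408e-01 1.71272005e-01 1.11022302e-16]
coaster reg top 250.78496406854615 285.4637921503593 [0.53170329 0.16387844 0.008     ]
coaster reg side 263.834388185654 230.32805907172997 [0.53001426 0.16504542 0.008     ]
vanity [ 0.76658441 -0.07614134  0.03      ]
plain [ 0.72837722 -0.2319108   0.03      ]
lamp [0.53334241 0.00724996 0.03      ]
chair [ 0.44445016 -0.35536709  0.03      ]
[[-0.95   0.312  0.   ]
 [ 0.312  0.95   0.   ]
 [-0.     0.    -1.   ]] [[ 0.31  0.91  0.27]
 [ 0.95 -0.3  -0.09]
 [-0.    0.29 -0.96]]
```

View pics/crop.png

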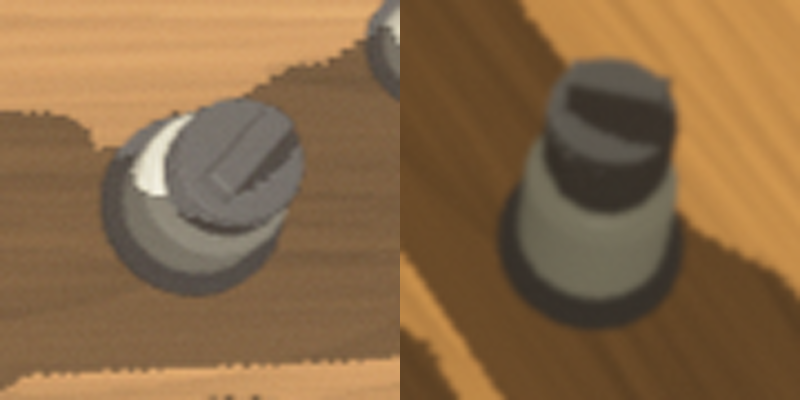

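The crop shows the tall jar with a dark grey cap. Its raised bar runs diagonally, from about (222,188) to (283,118) in the top crop, so roughly -43° in the world. This matches the description: it is the largest jar, and the triangulated heights of 0.12 m agree. I'm moving over it now.

Call:
{"op": "jog_arm", "data": {"plan": [{"offset": [-0.81,-0.88,-0.13],"twist": [0,0,0],"fingers": 1},{"offset": [-0.81,-0.88,-0.13],"twist": [0,0,0],"fingers": 1},{"offset": [-0.81,-0.88,-0.13],"twist": [0,0,0],"fingers": 1},{"offset": [-0.81,-0.88,-0.13],"twist": [0,0,0],"fingers": 1}]}}

```text
clock: 2.05
position: [0.2718, 0.427, 0.2642]
ee_rot: [0.505, 3.099, 0.0]
force: [-0.5, 0.4, -0.1]
width: 1.0
gripper_force: 0.0
```

Call:
{"op": "jog_arm", "data": {"plan": [{"offset": [-0.81,-0.88,0],"twist": [0,0,0],"fingers": 1},{"offset": [-0.81,-0.88,0],"twist": [0,0,0],"fingers": 1},{"offset": [-0.81,-0.88,0],"twist": [0,0,0],"fingers": 1},{"offset": [-0.81,-0.88,0],"twist": [0,0,0],"fingers": 1}]}}

```text
clock: 2.55
position: [0.3449, 0.2645, 0.2635]
ee_rot: [0.505, 3.1, -0.0]
force: [-0.7, 0.3, -0.2]
width: 1.001
gripper_force: 0.0
```

```bash
python3 -c "
from h import *
o=observe();print(o['clock'],o['joints'].round(2),o['position'].round(4),R.from_rotvec(o['ee_rot']).as_matrix().round(3))"
```

```text
2.55 [-0.93  0.1   0.17  1.99 -0.02  1.06  0.49] [0.3449 0.2645 0.2635] [[-0.948  0.317  0.001]
 [ 0.317  0.948 -0.   ]
 [-0.001  0.    -1.   ]]
```

Call:
{"op": "jog_arm", "data": {"plan": [{"offset": [-0.81,-0.88,0],"twist": [0,0,0],"fingers": 1},{"offset": [-0.81,-0.88,0],"twist": [0,0,0],"fingers": 1},{"offset": [-0.81,-0.88,0],"twist": [0,0,0],"fingers": 1},{"offset": [-0.81,-0.88,0],"twist": [0,0,0],"fingers": 1}]}}

```text
clock: 3.05
position: [0.4192, 0.102, 0.2635]
ee_rot: [0.503, 3.1, -0.0]
force: [-0.7, 0.1, -0.3]
width: 0.999
gripper_force: 0.0
```

Call:
{"op": "jog_arm", "data": {"plan": [{"offset": [-0.81,-0.88,0],"twist": [0,0,0],"fingers": 1},{"offset": [-0.81,-0.88,0],"twist": [0,0,0],"fingers": 1},{"offset": [-0.81,-0.88,0],"twist": [0,0,0],"fingers": 1},{"offset": [-0.81,-0.88,0],"twist": [0,0,0],"fingers": 1}]}}

```text
clock: 3.55
position: [0.4937, -0.061, 0.2632]
ee_rot: [0.501, 3.1, -0.002]
force: [-0.1, 1.1, 0.5]
width: 1.0
gripper_force: 0.0
```

Call:
{"op": "jog_arm", "data": {"plan": [{"offset": [-0.8,-0.88,0.05],"twist": [0,0,0],"fingers": 1},{"offset": [-0.8,-0.88,0.05],"twist": [0,0,0],"fingers": 1},{"offset": [-0.8,-0.88,0.05],"twist": [0,0,0],"fingers": 1},{"offset": [-0.8,-0.88,0.05],"twist": [0,0,0],"fingers": 1}]}}

```text
clock: 4.05
position: [0.5663, -0.2233, 0.2547]
ee_rot: [-0.499, -3.101, 0.002]
force: [0.2, 0.8, -0.7]
width: 0.997
gripper_force: 0.0
```

Call:
{"op": "jog_arm", "data": {"plan": [{"offset": [0,0,0],"twist": [0,0,0.285],"fingers": 1},{"offset": [0,0,0],"twist": [0,0,0.285],"fingers": 1},{"offset": [0,0,0],"twist": [0,0,0.285],"fingers": 1},{"offset": [0,0,0],"twist": [0,0,0.285],"fingers": 1},{"offset": [0,0,0],"twist": [0,0,0.285],"fingers": 1},{"offset": [0,0,0],"twist": [0,0,0.285],"fingers": 1},{"offset": [0,0,0],"twist": [0,0,0.285],"fingers": 1},{"offset": [0,0,0],"twist": [0,0,0.285],"fingers": 1},{"offset": [0,0,0],"twist": [0,0,0.285],"fingers": 1},{"offset": [0,0,0],"twist": [0,0,0.285],"fingers": 1},{"offset": [0,0,0],"twist": [0,0,0.285],"fingers": 1}]}}

```text
clock: 5.42
position: [0.5659, -0.2184, 0.2549]
ee_rot: [-2.726, -1.558, -0.0]
force: [0.1, 0.7, 0.3]
width: 0.998
gripper_force: 0.0
```

Call:
{"op": "jog_arm", "data": {"plan": [{"offset": [0,0,0],"twist": [0,0,0.285],"fingers": 1},{"offset": [0,0,0],"twist": [0,0,0.285],"fingers": 1},{"offset": [0,0,0],"twist": [0,0,0.285],"fingers": 1},{"offset": [0,0,0],"twist": [0,0,0.285],"fingers": 1},{"offset": [0,0,0],"twist": [0,0,0.285],"fingers": 1},{"offset": [0,0,0],"twist": [0,0,0.285],"fingers": 1},{"offset": [0,0,0],"twist": [0,0,0.285],"fingers": 1},{"offset": [0,0,0],"twist": [0,0,0.285],"fingers": 1},{"offset": [0,0,0],"twist": [0,0,0.285],"fingers": 1},{"offset": [0,0,0],"twist": [0,0,0.285],"fingers": 1},{"offset": [0,0,0],"twist": [0,0,0.285],"fingers": 1}]}}

```text
clock: 6.8
position: [0.5654, -0.2203, 0.2552]
ee_rot: [-2.921, 1.153, 0.002]
force: [-0.1, -0.4, 0.1]
width: 1.001
gripper_force: 0.0
```

```bash
python3 - <<'E'
from h import *
o=observe();print(o['clock'],o['joints'].round(2),o['position'].round(4),o['force'],R.from_rotvec(o['ee_rot']).as_matrix().round(3))
c=calibration("wrist");im=get_image("wrist");save(im,"w1.png")
for t,z in("cap_grip",.127),("cap_top",.116),("jar",0):
  for d in landmark_of(t,"wrist"):
    u,v=np.array(d["at"])[::-1]*[640,480];print(t,d["conf"],u,v,onz("wrist",u,v,z,c))
E
```

```text
6.8 [-0.46  0.69  1.29  1.66 -0.68  1.33 -1.37] [ 0.5654 -0.2203  0.2552] [-0.06691437 -0.41261561  0.07343662] [[ 0.73  -0.683 -0.   ]
 [-0.683 -0.73   0.002]
 [-0.001 -0.001 -1.   ]]
cap_grip 0.96 325.824 235.392 [ 0.56259882 -0.22916777  0.127     ]
cap_top 0.59 322.496 232.704 [ 0.56355293 -0.22689326  0.116     ]
jar 0.86 321.728 205.68 [ 0.56227516 -0.22718604  0.        ]
jar 0.79 378.49600000000004 305.904 [ 4.27560648e-01 -1.94847855e-01 -5.55111512e-17]
jar 0.59 357.69599999999997 78.91199999999999 [ 0.63680838 -0.34817597  0.        ]
jar 0.4 253.31199999999998 383.28 [ 4.49975572e-01  1.24226875e-03 -5.55111512e-17]
```

View pics/w1.png

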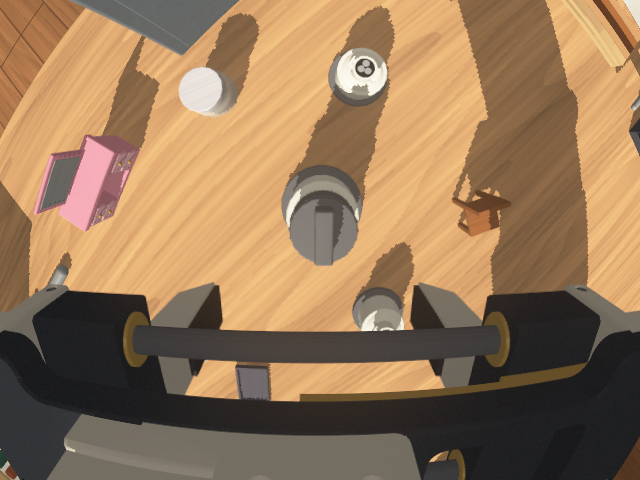

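The wrist view shows the big jar's cap at (323,228). Its bar runs vertically from (324,208) to (324,264), so it is already lined up with tool x. It sits about 6 mm to the right of the finger midline (u≈316). I'll correct this, go lower and refine.

Call:
{"op": "jog_arm", "data": {"plan": [{"offset": [0.02,0.04,0.4],"twist": [0,0,0],"fingers": 1},{"offset": [0.02,0.04,0.4],"twist": [0,0,0],"fingers": 1},{"offset": [0.02,0.04,0.4],"twist": [0,0,0],"fingers": 0.2},{"offset": [0.02,0.04,0.4],"twist": [0,0,0],"fingers": 0.2},{"offset": [0.02,0.04,0.4],"twist": [0,0,0],"fingers": 0.2},{"offset": [0.02,0.04,0.4],"twist": [0,0,0],"fingers": 0.2}]}}

```text
clock: 7.75
position: [0.5632, -0.2285, 0.1963]
ee_rot: [-2.919, 1.16, -0.001]
force: [0.3, 0.1, 0.4]
width: 0.63
gripper_force: 0.0
```

```bash
python3 - <<'E'
from h import *
o=observe();M=R.from_rotvec(o['ee_rot']).as_matrix();p=o['position'];print(o['clock'],o['joints'].round(2),p.round(4),o['force'],o['width'])
c=calibration("wrist");im=get_image("wrist");save(im,"w2.png")
for t,z in("cap_grip",.127),("cap_top",.116),("jar",0):
  for d in landmark_of(t,"wrist")[:2]:
    u,v=np.array(d["at"])[::-1]*[640,480];q=onz("wrist",u,v,z,c);print(t,d["conf"],u,v,q,(M.T@(q-p)).round(4))
for z in(.138,.127,.116):print("tool axis px",proj("wrist",p+M@[0,0,p[2]-z],c))
for d in regions_of("cap","wrist")[:1]:
    v,u=np.nonzero(d["region"]);print("cap reg",u.min(),u.max(),v.min(),v.max())
E
```

```text
7.75 [-0.43  0.74  1.24  1.74 -0.74  1.22 -1.32] [ 0.5632 -0.2285  0.1963] [0.32761598 0.06456478 0.42821105] 0.630419124747074
cap_grip 0.55 314.88 267.792 [ 0.56308804 -0.22885361  0.127     ] [0.0001 0.0004 0.0693]
cap_grip 0.17 483.776 221.61599999999999 [ 0.51240942 -0.32548563  0.127     ] [0.0295 0.1054 0.0693]
cap_top 0.72 309.82399999999996 264.0 [ 0.56420337 -0.22547066  0.116     ] [-0.0014 -0.0029  0.0803]
jar 0.87 318.4 219.31199999999998 [ 0.56184864 -0.23166279  0.        ] [0.001  0.0033 0.1963]
jar 0.73 379.58399999999995 336.912 [ 0.42522728 -0.19215071  0.        ] [-0.1255  0.0683  0.1962]
tool axis px (np.float64(314.20645103105886), np.float64(274.5770380533659))
tool axis px (np.float64(314.28203718544177), np.float64(267.9294967060635))
tool axis px (np.float64(314.3512339827418), np.float64(261.8672808842879))
cap reg 271 356 208 305
```

View pics/w2.png

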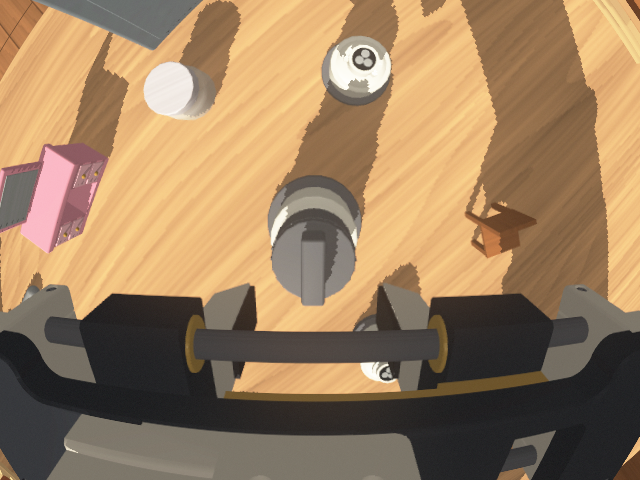

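The fingers straddle the bar. The bar's midline is at u≈313.5 and the tool axis projects to u≈314.3, so lateral error is under 1 mm. I'll check the error along the bar by projecting the model outline.

```bash
python3 - <<'E'
from h import *
o=observe();M=R.from_rotvec(o['ee_rot']).as_matrix();p=o['position'];c=calibration("wrist")
im=cv2.imread("pics/w2.png");S=6;u0,v0=255,195
big=cv2.resize(im[v0:v0+120,u0:u0+120],None,fx=5,fy=5,interpolation=cv2.INTER_CUBIC)
def draw(dx,dy,col):
    def P(a,b,z): 
        w=p+M@[a+dx,b+dy,0];w[2]=z;q=np.array(proj("wrist",w,c));return ((q-[u0,v0]+.5)*5).astype(int)
    t=np.linspace(0,2*np.pi,60)
    cv2.polylines(big,[np.array([P(.027*np.cos(k),.027*np.sin(k),.116) for k in t])],1,col,1)
    cv2.polylines(big,[np.array([P(.034*np.cos(k),.034*np.sin(k),.0) for k in t]),np.array([P(.043*np.cos(k),.043*np.sin(k),.012) for k in t])],1,col,1)
    cv2.polylines(big,[np.array([P(a,b,.138) for a,b in((.021,.007),(.021,-.007),(-.021,-.007),(-.021,.007))])],1,col,1)
draw(0,0,(0,0,255));draw(.003,0,(0,255,0))
cv2.imwrite("pics/w2c.png",big)
E
```

```text
(no output)
```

View pics/w2c.png

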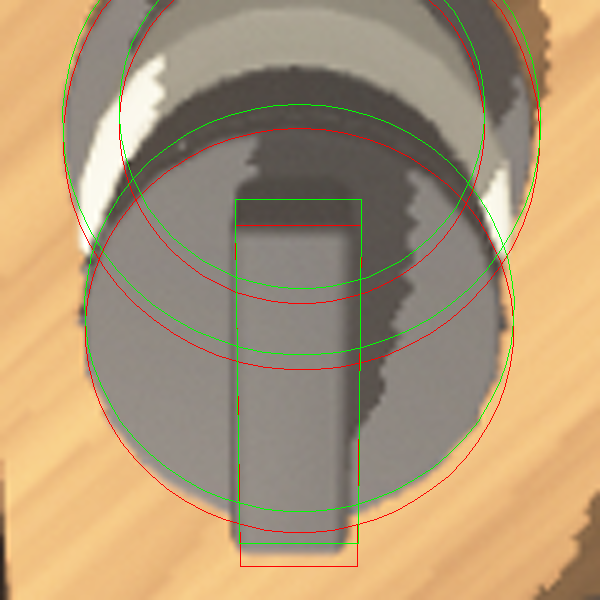

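Overlay: the bar and shell fit within about 0.6 mm in x and -0.6 mm in y. I'll descend around the bar and close gently.

Call:
{"op": "jog_arm", "data": {"plan": [{"offset": [0.004,-0.004,0.2],"twist": [0,0,0],"fingers": 0.0},{"offset": [0.004,-0.004,0.3],"twist": [0,0,0],"fingers": -0.2},{"offset": [0.004,-0.004,0.35],"twist": [0,0,0],"fingers": -0.2},{"offset": [0.004,-0.004,0.38],"twist": [0,0,0],"fingers": -0.2},{"offset": [0.004,-0.004,0.395],"twist": [0,0,0],"fingers": -0.2},{"offset": [0.004,-0.004,0.395],"twist": [0,0,0],"fingers": -0.2}]}}

```text
clock: 8.75
position: [0.5639, -0.2286, 0.1368]
ee_rot: [-2.919, 1.16, -0.001]
force: [0.2, -0.1, -0.1]
width: 0.4
gripper_force: 0.0
```

Call:
{"op": "jog_arm", "data": {"newtons": 10, "plan": [{"offset": [0,0,0],"twist": [0,0,0],"fingers": -0.6},{"offset": [0,0,0],"twist": [0,0,0],"fingers": -1},{"offset": [0,0,0],"twist": [0,0,0],"fingers": -1},{"offset": [0,0,0],"twist": [0,0,0],"fingers": -1},{"offset": [0,0,0],"twist": [0,0,0],"fingers": -1},{"offset": [0,0,0],"twist": [0,0,0],"fingers": -1}]}}

```text
clock: 9.5
position: [0.5639, -0.2284, 0.1365]
ee_rot: [-2.919, 1.16, -0.0]
force: [0.8, 0.9, 1.1]
width: 0.152
gripper_force: 10.0
```

The gripper holds the 14 mm bar (0.152 × 92) with little side load. Next I firm the grip and press in small steps.

Call:
{"op": "jog_arm", "data": {"newtons": 40, "plan": [{"offset": [0,0,0],"twist": [0,0,0],"fingers": -1},{"offset": [0,0,0],"twist": [0,0,0],"fingers": -1},{"offset": [0,0,0.004],"twist": [0,0,0],"fingers": -1},{"offset": [0,0,0.007],"twist": [0,0,0],"fingers": -1},{"offset": [0,0,0.01],"twist": [0,0,0],"fingers": -1},{"offset": [0,0,0.01],"twist": [0,0,0],"fingers": -1},{"offset": [0,0,0.01],"twist": [0,0,0],"fingers": -1}]}}

```text
clock: 10.38
position: [0.5639, -0.2285, 0.135]
ee_rot: [-2.919, 1.16, -0.0]
force: [0.5, 0.7, 3.9]
width: 0.149
gripper_force: 40.0
```

Call:
{"op": "jog_arm", "data": {"plan": [{"offset": [0,0,0.004],"twist": [0,0,0],"fingers": -1},{"offset": [0,0,0.004],"twist": [0,0,0],"fingers": -1},{"offset": [0,0,0.004],"twist": [0,0,0],"fingers": -1}]}}

```text
clock: 10.75
position: [0.5639, -0.2285, 0.1345]
ee_rot: [-2.919, 1.16, -0.0]
force: [0.5, 0.6, 4.7]
width: 0.148
gripper_force: 40.0
```

Call:
{"op": "jog_arm", "data": {"plan": [{"offset": [0,0,0.004],"twist": [0,0,0],"fingers": -1},{"offset": [0,0,0.004],"twist": [0,0,0],"fingers": -1},{"offset": [0,0,0.004],"twist": [0,0,0],"fingers": -1}]}}

```text
clock: 11.12
position: [0.5639, -0.2285, 0.134]
ee_rot: [-2.919, 1.16, -0.0]
force: [-0.2, 2.1, 6.8]
width: 0.148
gripper_force: 40.0
```

Call:
{"op": "jog_arm", "data": {"plan": [{"offset": [0,0,0.003],"twist": [0,0,0],"fingers": -1},{"offset": [0,0,0.003],"twist": [0,0,0],"fingers": -1},{"offset": [0,0,0.003],"twist": [0,0,0],"fingers": -1}]}}

```text
clock: 11.5
position: [0.5639, -0.2286, 0.1337]
ee_rot: [-2.919, 1.16, -0.001]
force: [-0.7, 2.0, 8.1]
width: 0.152
gripper_force: 40.0
```

Call:
{"op": "jog_arm", "data": {"plan": [{"offset": [0,0,0.002],"twist": [0,0,0],"fingers": -1},{"offset": [0,0,0.002],"twist": [0,0,0],"fingers": -1},{"offset": [0,0,0.002],"twist": [0,0,0],"fingers": -1}]}}

```text
clock: 11.88
position: [0.564, -0.2286, 0.1335]
ee_rot: [-2.919, 1.16, -0.001]
force: [-0.0, 1.2, 10.1]
width: 0.147
gripper_force: 40.0
```

Call:
{"op": "jog_arm", "data": {"plan": [{"offset": [0,0,0.002],"twist": [0,0,0],"fingers": -1},{"offset": [0,0,0.002],"twist": [0,0,0],"fingers": -1},{"offset": [0,0,0.002],"twist": [0,0,0],"fingers": -1}]}}

```text
clock: 12.25
position: [0.5639, -0.2286, 0.1333]
ee_rot: [-2.919, 1.16, -0.001]
force: [-0.7, 2.2, 10.9]
width: 0.15
gripper_force: 40.0
```

Call:
{"op": "jog_arm", "data": {"plan": [{"offset": [0,0,0.002],"twist": [0,0,0],"fingers": -1},{"offset": [0,0,0.003],"twist": [0,0,0],"fingers": -1},{"offset": [0,0,0.003],"twist": [0,0,0],"fingers": -1}]}}

```text
clock: 12.62
position: [0.564, -0.2286, 0.1331]
ee_rot: [-2.919, 1.16, -0.001]
force: [-0.9, 2.9, 12.7]
width: 0.15
gripper_force: 40.0
```

```bash
python3 - <<'E'
from h import *
f=[]
for i in range(4):
    o=observe();f.append(np.r_[o["force"],o["ft_torque"]]);get_image("top")
print(np.round(f,2),o["position"],o["joints"].round(2))
E
```

```text
[[-0.9   2.89 12.7   0.58  0.5   0.03]
 [-1.56  1.86 13.    0.63  0.59  0.04]
 [-2.88  1.75 12.67  0.59  0.56  0.08]
 [-0.87  2.82 11.72  0.65  0.51  0.05]] [ 0.56398139 -0.22861712  0.13307817] [-0.39  0.8   1.17  1.8  -0.82  1.12 -1.26]
```

Call:
{"op": "jog_arm", "data": {"plan": [{"offset": [0,0,0.0025],"twist": [0,0,0],"fingers": -1},{"offset": [0,0,0.0025],"twist": [0,0,0],"fingers": -1},{"offset": [0,0,0.0025],"twist": [0,0,-0.01],"fingers": -1},{"offset": [0,0,0.0025],"twist": [0,0,-0.02],"fingers": -1},{"offset": [0,0,0.0025],"twist": [0,0,-0.03],"fingers": -1},{"offset": [0,0,0.0025],"twist": [0,0,-0.03],"fingers": -1}]}}

```text
clock: 13.58
position: [0.5646, -0.229, 0.133]
ee_rot: [-3.016, 0.879, -0.004]
force: [0.3, 1.2, 12.3]
width: 0.15
gripper_force: 40.0
```

```bash
cat > st.py <<'E'
from h import *
f=[]
for i in range(4):
    o=observe();f.append(np.r_[o["force"],o["ft_torque"]]);get_image("top")
M=R.from_rotvec(o["ee_rot"]).as_matrix()
print(o["clock"],np.mean(f,0).round(2),o["position"].round(4),"yaw",np.degrees(np.arctan2(M[1,0],M[0,0])).round(1),"tilt",M[:2,2].round(4),o["joints"].round(2),o["width"])
E
python3 st.py
```

```text
13.725 [ 0.34  1.04 12.37  0.29  0.07  0.04] [ 0.5646 -0.229   0.133 ] yaw -32.5 tilt [ 0.0022 -0.0007] [-0.37  0.77  1.12  1.8  -0.79  1.1  -1.11] 0.14961983350000144
```

Call:
{"op": "jog_arm", "data": {"plan": [{"offset": [0,0,0.0015],"twist": [0,0,0],"fingers": -1},{"offset": [0,0,0.003],"twist": [0,0,0],"fingers": -1},{"offset": [0,0,0.003],"twist": [0,0,-0.01],"fingers": -1},{"offset": [0,0,0.003],"twist": [0,0,-0.02],"fingers": -1},{"offset": [0,0,0.003],"twist": [0,0,-0.03],"fingers": -1},{"offset": [0,0,0.003],"twist": [0,0,-0.03],"fingers": -1}]}}

```text
clock: 14.52
position: [0.565, -0.2291, 0.1329]
ee_rot: [3.085, -0.591, 0.005]
force: [1.2, 0.9, 13.1]
width: 0.149
gripper_force: 40.0
```

```bash
python3 st.py
```

```text
14.675 [ 6.200e-01  1.160e+00  1.338e+01  2.600e-01 -8.000e-02  1.000e-02] [ 0.565  -0.2291  0.1328] yaw -21.7 tilt [ 0.0029 -0.001 ] [-0.36  0.75  1.08  1.8  -0.75  1.07 -0.95] 0.1506543645210244
```

Call:
{"op": "jog_arm", "data": {"plan": [{"offset": [0,0,0.002],"twist": [0,0,0],"fingers": -1},{"offset": [0,0,0.003],"twist": [0,0,-0.01],"fingers": -1},{"offset": [0,0,0.003],"twist": [0,0,-0.02],"fingers": -1},{"offset": [0,0,0.003],"twist": [0,0,-0.03],"fingers": -1},{"offset": [0,0,0.003],"twist": [0,0,-0.04],"fingers": -1},{"offset": [0,0,0.003],"twist": [0,0,-0.05],"fingers": -1},{"offset": [0,0,0.003],"twist": [0,0,-0.05],"fingers": -1}]}}

```text
clock: 15.6
position: [0.5657, -0.2289, 0.1327]
ee_rot: [3.14, -0.101, 0.007]
force: [2.5, 2.3, 15.0]
width: 0.15
gripper_force: 40.0
```

```bash
python3 st.py
```

```text
15.75 [ 2.240e+00  2.290e+00  1.493e+01  5.300e-01 -4.100e-01  1.000e-02] [ 0.5657 -0.2289  0.1326] yaw -3.7 tilt [ 0.0041 -0.0007] [-0.32  0.71  0.99  1.79 -0.69  1.03 -0.69] 0.15063551395060146
```

Call:
{"op": "jog_arm", "data": {"plan": [{"offset": [0,0,0],"twist": [0,0,-0.01],"fingers": -1},{"offset": [0,0,0],"twist": [0,0,-0.02],"fingers": -1},{"offset": [0,0,0],"twist": [0,0,-0.03],"fingers": -1},{"offset": [0,0,0],"twist": [0,0,-0.04],"fingers": -1},{"offset": [0,0,0],"twist": [0,0,-0.05],"fingers": -1},{"offset": [0,0,0],"twist": [0,0,-0.06],"fingers": -1},{"offset": [0,0,0],"twist": [0,0,-0.06],"fingers": -1}]}}

```text
clock: 16.68
position: [0.5657, -0.2283, 0.1326]
ee_rot: [3.103, 0.49, 0.006]
force: [2.1, 3.5, 15.6]
width: 0.149
gripper_force: 40.0
```

```bash
python3 st.py
```

```text
16.825 [ 1.590e+00  3.040e+00  1.581e+01  9.200e-01 -2.900e-01  1.000e-02] [ 0.5657 -0.2283  0.1326] yaw 17.9 tilt [0.004  0.0003] [-0.27  0.66  0.89  1.79 -0.61  0.99 -0.39] 0.14646202658420684
```

Call:
{"op": "jog_arm", "data": {"plan": [{"offset": [0,0,-0.0007],"twist": [0,0,-0.01],"fingers": -1},{"offset": [0,0,-0.001],"twist": [0,0,-0.02],"fingers": -1},{"offset": [0,0,-0.001],"twist": [0,0,-0.03],"fingers": -1},{"offset": [0,0,-0.001],"twist": [0,0,-0.04],"fingers": -1},{"offset": [0,0,-0.001],"twist": [0,0,-0.05],"fingers": -1},{"offset": [0,0,-0.001],"twist": [0,0,-0.06],"fingers": -1},{"offset": [0,0,-0.001],"twist": [0,0,-0.07],"fingers": -1},{"offset": [0,0,-0.001],"twist": [0,0,-0.08],"fingers": -1},{"offset": [0,0,-0.001],"twist": [0,0,-0.09],"fingers": -1},{"offset": [0,0,-0.001],"twist": [0,0,-0.1],"fingers": -1},{"offset": [0,0,-0.001],"twist": [0,0,-0.1],"fingers": -1}]}}

```text
clock: 18.25
position: [0.565, -0.2281, 0.1326]
ee_rot: [2.8, 1.424, 0.005]
force: [-0.2, 3.5, 15.8]
width: 0.148
gripper_force: 40.0
```

```bash
python3 st.py
```

```text
18.4 [-0.4   3.53 16.03  0.95  0.22 -0.  ] [ 0.565  -0.228   0.1326] yaw 53.9 tilt [0.0028 0.0009] [-0.18  0.6   0.72  1.78 -0.48  0.94  0.12] 0.14560936884692724
```

Call:
{"op": "jog_arm", "data": {"plan": [{"offset": [0,0,-0.008],"twist": [0,0,0],"fingers": -1},{"offset": [0,0,-0.015],"twist": [0,0,0],"fingers": -1},{"offset": [0,0,-0.02],"twist": [0,0,0],"fingers": -1},{"offset": [0,0,-0.025],"twist": [0,0,0],"fingers": -1},{"offset": [0,0,-0.028],"twist": [0,0,0],"fingers": -1},{"offset": [0,0,-0.028],"twist": [0,0,0],"fingers": -1}]}}

```text
clock: 19.2
position: [0.5646, -0.228, 0.1354]
ee_rot: [2.8, 1.423, 0.002]
force: [5.1, 3.1, 3.5]
width: 0.147
gripper_force: 40.0
```

Call:
{"op": "jog_arm", "data": {"plan": [{"offset": [0,0,-0.003],"twist": [0,0,0],"fingers": -1},{"offset": [0,0,-0.006],"twist": [0,0,0],"fingers": -1},{"offset": [0,0,-0.01],"twist": [0,0,0],"fingers": -1},{"offset": [0,0,-0.01],"twist": [0,0,0],"fingers": -1}]}}

```text
clock: 19.7
position: [0.5641, -0.2276, 0.1365]
ee_rot: [-2.8, -1.423, -0.001]
force: [3.6, 3.6, 0.9]
width: 0.149
gripper_force: 40.0
```

Call:
{"op": "jog_arm", "data": {"plan": [{"offset": [0,0,-0.003],"twist": [0,0,0],"fingers": -1},{"offset": [0,0,-0.006],"twist": [0,0,0],"fingers": -1},{"offset": [0,0,-0.01],"twist": [0,0,0],"fingers": -1},{"offset": [0,0,-0.01],"twist": [0,0,0],"fingers": -1}]}}

```text
clock: 20.2
position: [0.5635, -0.2272, 0.1373]
ee_rot: [-2.799, -1.423, 0.001]
force: [4.3, 3.4, -3.0]
width: 0.152
gripper_force: 40.0
```

A side load of about 5 N has built up from a slight off-centre hold. I'll relieve it sideways before lifting on.

Call:
{"op": "jog_arm", "data": {"plan": [{"offset": [0.003,0,0],"twist": [0,0,0],"fingers": -1},{"offset": [0.005,0.0005,0],"twist": [0,0,0],"fingers": -1},{"offset": [0.005,0.0005,0],"twist": [0,0,0],"fingers": -1},{"offset": [0.005,0.0005,0],"twist": [0,0,0],"fingers": -1}]}}

```text
clock: 20.7
position: [0.5641, -0.2276, 0.1381]
ee_rot: [-2.8, -1.422, 0.0]
force: [1.7, 4.2, -3.4]
width: 0.149
gripper_force: 40.0
```

```bash
python3 st.py
```

```text
20.85 [ 2.63  4.46 -3.29  0.91 -0.57 -0.01] [ 0.5642 -0.2277  0.1383] yaw 53.8 tilt [-0.0002  0.0003] [-0.18  0.6   0.73  1.78 -0.48  0.95  0.11] 0.15051188452297237
```

Call:
{"op": "jog_arm", "data": {"plan": [{"offset": [0.004,-0.002,0],"twist": [0,0,0],"fingers": -1},{"offset": [0.0065,-0.003,0],"twist": [0,0,0],"fingers": -1},{"offset": [0.0065,-0.003,-0.002],"twist": [0,0,0],"fingers": -1},{"offset": [0.0065,-0.003,-0.004],"twist": [0,0,0],"fingers": -1},{"offset": [0.0065,-0.003,-0.004],"twist": [0,0,0],"fingers": -1}]}}

```text
clock: 21.52
position: [0.5644, -0.2273, 0.1391]
ee_rot: [2.801, 1.422, -0.0]
force: [0.8, 0.9, -1.2]
width: 0.148
gripper_force: 40.0
```

```bash
python3 st.py
```

```text
21.675 [ 0.6   0.5  -0.71  0.06  0.01 -0.  ] [ 0.5644 -0.2273  0.139 ] yaw 53.8 tilt [-0.     -0.0004] [-0.19  0.59  0.73  1.78 -0.48  0.95  0.11] 0.14559689631815537
```

The pull is now just the cap's weight (0.7 N) at 2.5 mm up, beyond the 1.5 mm play. The cap is free, so I'll lift it off straight.

Call:
{"op": "jog_arm", "data": {"plan": [{"offset": [0,0,-0.01],"twist": [0,0,0],"fingers": -1},{"offset": [0,0,-0.025],"twist": [0,0,0],"fingers": -1},{"offset": [0,0,-0.04],"twist": [0,0,0],"fingers": -1},{"offset": [0,0,-0.055],"twist": [0,0,0],"fingers": -1},{"offset": [0,0,-0.07],"twist": [0,0,0],"fingers": -1}]}}

```text
clock: 22.35
position: [0.5645, -0.2269, 0.1496]
ee_rot: [2.801, 1.422, 0.0]
force: [-0.5, 0.6, -1.0]
width: 0.15
gripper_force: 40.0
```

Call:
{"op": "jog_arm", "data": {"plan": [{"offset": [0,0,-0.02],"twist": [0,0,0],"fingers": -1},{"offset": [0,0,-0.05],"twist": [0,0,0],"fingers": -1},{"offset": [0,0,-0.09],"twist": [0,0,0],"fingers": -1},{"offset": [0,0,-0.15],"twist": [0,0,0],"fingers": -1},{"offset": [0,0,-0.3],"twist": [0,0,0],"fingers": -1},{"offset": [0,0,-0.5],"twist": [0,0,0],"fingers": -1},{"offset": [0,0,-0.5],"twist": [0,0,0],"fingers": -1}]}}

```text
clock: 23.22
position: [0.5656, -0.2278, 0.2271]
ee_rot: [2.799, 1.421, 0.005]
force: [-0.7, 0.3, -1.0]
width: 0.147
gripper_force: 40.0
```

```bash
python3 st.py; python3 - <<'E'
from h import *
im=get_image("side");im2=get_image("top")
save(np.hstack([cv2.resize(im[215:415,250:450],(400,400)),cv2.resize(im2[170:370,350:550],(400,400))]),"lift.png")
o=observe();M=R.from_rotvec(o["ee_rot"]).as_matrix();print(M.T@(np.array([.5305,.1645,o["position"][2]])-o["position"])/.15)
E
```

```text
23.375 [-0.03  0.19 -0.93 -0.11  0.11  0.02] [ 0.5642 -0.2265  0.224 ] yaw 53.9 tilt [-0.0006  0.0005] [-0.23  0.51  0.79  1.69 -0.39  1.12  0.04] 0.15128315859003705
[ 1.97271336e+00 -1.71891929e+00  1.62679129e-03]
```

View pics/lift.png

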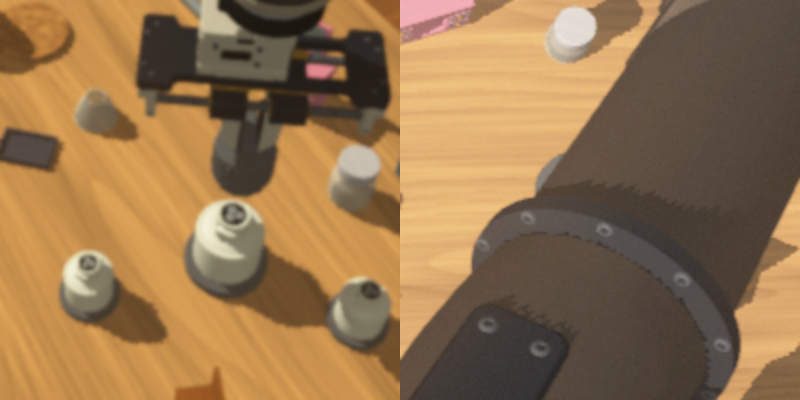

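The side view shows the cap lifted clear, hanging from the gripper, with the big jar's neck open at (365,322). I'm carrying it to the coaster.

Call:
{"op": "jog_arm", "data": {"plan": [{"offset": [0.1,-0.09,0],"twist": [0,0,0],"fingers": -1},{"offset": [0.3,-0.26,0],"twist": [0,0,0],"fingers": -1},{"offset": [0.5,-0.44,0],"twist": [0,0,0],"fingers": -1},{"offset": [0.7,-0.61,0],"twist": [0,0,0],"fingers": -1},{"offset": [0.88,-0.77,0],"twist": [0,0,0],"fingers": -1},{"offset": [0.985,-0.86,0],"twist": [0,0,0],"fingers": -1}]}}

```text
clock: 24.28
position: [0.547, -0.0291, 0.2238]
ee_rot: [-2.799, -1.425, 0.001]
force: [1.2, -1.1, -0.5]
width: 0.146
gripper_force: 40.0
```

Call:
{"op": "jog_arm", "data": {"plan": [{"offset": [0.1,-0.09,0],"twist": [0,0,0],"fingers": -1},{"offset": [0.3,-0.26,0],"twist": [0,0,0],"fingers": -1},{"offset": [0.5,-0.44,0],"twist": [0,0,0],"fingers": -1},{"offset": [0.7,-0.61,0],"twist": [0,0,0],"fingers": -1},{"offset": [0.88,-0.77,0],"twist": [0,0,0],"fingers": -1},{"offset": [0.985,-0.86,0],"twist": [0,0,0],"fingers": -1},{"offset": [0.985,-0.86,0],"twist": [0,0,0],"fingers": -1},{"offset": [0.985,-0.86,0],"twist": [0,0,0],"fingers": -1}]}}

```text
clock: 25.28
position: [0.5307, 0.1621, 0.2245]
ee_rot: [2.802, 1.419, -0.0]
force: [-0.6, -0.4, -1.6]
width: 0.149
gripper_force: 40.0
```

```bash
python3 st.py; python3 - <<'E'
from h import *
c=calibration("wrist");im=get_image("wrist");save(im,"w3.png")
for d in regions_of("coaster","wrist")[:1]:
    cs,_=cv2.findContours(d["region"].astype(np.uint8),0,2);k=max(cs,key=cv2.contourArea)[:,0]
    P=np.array([onz("wrist",u,v,.008,c)[:2] for u,v in k]);
    print(d["conf"],P.min(0),P.max(0),d["box"])
    # least-squares centre with known radius
    from scipy.optimize import least_squares
    s=least_squares(lambda q:np.hypot(*(P-q).T)-.05,P.mean(0),loss="soft_l1",f_scale=.002);print(s.x,s.cost)
E
```

```text
25.425 [ 0.1  -0.47 -1.15 -0.11  0.08  0.01] [0.5308 0.1624 0.2246] yaw 53.7 tilt [ 0.0003 -0.0002] [-0.97  0.41  0.8   1.82 -0.33  1.06 -0.68] 0.14764483936130313
0.66 [0.48443779 0.11626653] [0.58418904 0.21436605] [0.418, 0.3354, 0.16, 0.1783]
[0.53508411 0.16601601] 0.0010804786934186694
```

View pics/w3.png

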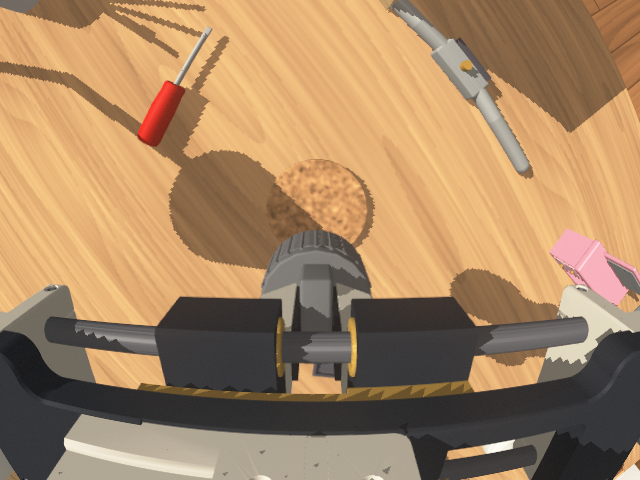

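The wrist view shows the coaster at (318,205) in front of the held cap, with the fingers clear of the bystanders. Its centre fits (0.532, 0.165), which is 3 mm off the TCP. I'll correct that and descend.

Call:
{"op": "jog_arm", "data": {"plan": [{"offset": [0.019,-0.004,0.1],"twist": [0,0,0],"fingers": -1},{"offset": [0.019,-0.004,0.3],"twist": [0,0,0],"fingers": -1},{"offset": [0.019,-0.004,0.5],"twist": [0,0,0],"fingers": -1},{"offset": [0.019,-0.004,0.7],"twist": [0,0,0],"fingers": -1},{"offset": [0.019,-0.004,0.82],"twist": [0,0,0],"fingers": -1},{"offset": [0.019,-0.004,0.9],"twist": [0,0,0],"fingers": -1},{"offset": [0.019,-0.004,0.93],"twist": [0,0,0],"fingers": -1},{"offset": [0.019,-0.004,0.93],"twist": [0,0,0],"fingers": -1},{"offset": [0.019,-0.004,0.93],"twist": [0,0,0],"fingers": -1}]}}

```text
clock: 26.7
position: [0.5322, 0.1668, 0.0856]
ee_rot: [-2.801, -1.423, -0.002]
force: [0.1, -0.3, -1.1]
width: 0.146
gripper_force: 40.0
```

Call:
{"op": "jog_arm", "data": {"plan": [{"offset": [0,0,0.015],"twist": [0,0,0],"fingers": -1},{"offset": [0,0,0.03],"twist": [0,0,0],"fingers": -1},{"offset": [0,0,0.045],"twist": [0,0,0],"fingers": -1},{"offset": [0,0,0.045],"twist": [0,0,0],"fingers": -1},{"offset": [0,0,0.045],"twist": [0,0,0],"fingers": -1}]}}

```text
clock: 27.32
position: [0.5318, 0.1666, 0.0782]
ee_rot: [2.801, 1.422, -0.0]
force: [0.7, -0.2, -1.1]
width: 0.148
gripper_force: 40.0
```

Call:
{"op": "jog_arm", "data": {"plan": [{"offset": [0,0,0.007],"twist": [0,0,0],"fingers": -1},{"offset": [0,0,0.014],"twist": [0,0,0],"fingers": -1},{"offset": [0,0,0.02],"twist": [0,0,0],"fingers": -1},{"offset": [0,0,0.02],"twist": [0,0,0],"fingers": -1},{"offset": [0,0,0.02],"twist": [0,0,0],"fingers": -1}]}}

```text
clock: 27.95
position: [0.5318, 0.1666, 0.0752]
ee_rot: [2.801, 1.422, -0.0]
force: [0.2, 0.7, -0.7]
width: 0.148
gripper_force: 40.0
```

Call:
{"op": "jog_arm", "data": {"plan": [{"offset": [0,0,0.004],"twist": [0,0,0],"fingers": -1},{"offset": [0,0,0.007],"twist": [0,0,0],"fingers": -1},{"offset": [0,0,0.007],"twist": [0,0,0],"fingers": -1}]}}

```text
clock: 28.32
position: [0.5317, 0.1666, 0.0741]
ee_rot: [-2.801, -1.422, 0.0]
force: [0.4, -0.3, -0.5]
width: 0.147
gripper_force: 40.0
```

```bash
python3 st.py
```

```text
28.475 [ 0.34 -0.08 -0.66 -0.1   0.07  0.01] [0.5318 0.1666 0.0742] yaw 53.8 tilt [0. 0.] [-0.85  0.6   0.65  1.96 -0.52  0.76 -0.52] 0.14687433986123677
```

Contact is expected near 0.0735, so I'll continue in 0.5 mm steps.

Call:
{"op": "jog_arm", "data": {"plan": [{"offset": [0,0,0.003],"twist": [0,0,0],"fingers": -1},{"offset": [0,0,0.006],"twist": [0,0,0],"fingers": -1},{"offset": [0,0,0.006],"twist": [0,0,0],"fingers": -1}]}}

```text
clock: 28.9
position: [0.5318, 0.1666, 0.0734]
ee_rot: [-2.801, -1.422, -0.0]
force: [-1.3, -0.8, 3.5]
width: 0.151
gripper_force: 40.0
```

Call:
{"op": "jog_arm", "data": {"plan": [{"offset": [0,0,0.003],"twist": [0,0,0],"fingers": -1},{"offset": [0,0,0.005],"twist": [0,0,0],"fingers": -1},{"offset": [0,0,0.005],"twist": [0,0,0],"fingers": -1}]}}

```text
clock: 29.28
position: [0.5318, 0.1666, 0.0725]
ee_rot: [-2.801, -1.422, -0.0]
force: [-1.3, -0.4, 4.5]
width: 0.151
gripper_force: 40.0
```

```bash
python3 st.py
```

```text
29.425 [-0.91 -0.38  4.01 -0.17  0.33  0.  ] [0.5318 0.1666 0.0725] yaw 53.8 tilt [0.0001 0.0001] [-0.85  0.6   0.65  1.96 -0.52  0.76 -0.52] 0.15153405613130982
```

It has touched down with light spring compression. I'll ease back about 0.7 mm, open slowly and retreat straight up.

Call:
{"op": "jog_arm", "data": {"newtons": 5, "plan": [{"offset": [0,0,-0.005],"twist": [0,0,0],"fingers": -1},{"offset": [0,0,-0.005],"twist": [0,0,0],"fingers": -1},{"offset": [0,0,-0.005],"twist": [0,0,0],"fingers": -0.6},{"offset": [0,0,-0.005],"twist": [0,0,0],"fingers": -0.4},{"offset": [0,0,-0.005],"twist": [0,0,0],"fingers": -0.2},{"offset": [0,0,-0.005],"twist": [0,0,0],"fingers": -0.2},{"offset": [0,0,-0.005],"twist": [0,0,0],"fingers": -0.2}]}}

```text
clock: 30.35
position: [0.5318, 0.1666, 0.0733]
ee_rot: [-2.801, -1.422, -0.0]
force: [-0.4, 1.0, -0.3]
width: 0.399
gripper_force: 0.0
```

Call:
{"op": "jog_arm", "data": {"plan": [{"offset": [0,0,-0.05],"twist": [0,0,0],"fingers": -0.2},{"offset": [0,0,-0.15],"twist": [0,0,0],"fingers": -0.2},{"offset": [0,0,-0.35],"twist": [0,0,0],"fingers": -0.2},{"offset": [0,0,-0.6],"twist": [0,0,0],"fingers": -0.2},{"offset": [0,0,-0.8],"twist": [0,0,0],"fingers": -0.2},{"offset": [0,0,-0.8],"twist": [0,0,0],"fingers": -0.2},{"offset": [0,0,-0.8],"twist": [0,0,0],"fingers": -0.2}]}}

```text
clock: 31.22
position: [0.5314, 0.1668, 0.1934]
ee_rot: [-2.801, -1.423, -0.0]
force: [-0.2, -0.3, -0.3]
width: 0.403
gripper_force: 0.0
```

```bash
python3 st.py; python3 - <<'E'
from h import *
a=get_image("wrist");b=get_image("side")
save(np.hstack([cv2.resize(a,(400,300)),cv2.resize(b,(400,300))]),"end.png")
E
```

```text
31.375 [ 0.06 -0.41 -0.32 -0.09  0.13  0.03] [0.5311 0.1665 0.1925] yaw 53.8 tilt [-0.0014 -0.0006] [-0.96  0.45  0.78  1.85 -0.37  0.99 -0.65] 0.3994565738292542
```

View pics/end.png

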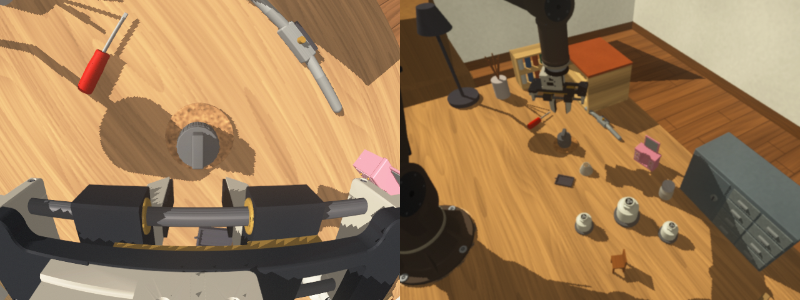

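The wrist view shows the cap upright on the coaster at (200,140), and the gripper is clear of it. The side view shows the open jar at (627,212), with the bystanders in place.

```bash
python3 -c "
from cell import sign_off
print(sign_off())"
```

```text
the job is handed in; nothing more can be done
None
```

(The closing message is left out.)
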